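# Trip test of the tea boiler's shut-off

### The job

Test the tea boiler's safety shut-off: with the mallet, not the gripper, give the sprung test pin on the grey unit a brisk blow straight down, so that the shut-off lever trips and drops. Then stand the mallet back head-down on its cork mat and lift the lever back up until it rests, fully set, against its rear stop. Leave the jars, mug, takeaway cup and spoon where they are.

Things in the scene. Friction and masses are not known exactly. Their poses are not given: they have to be found in the camera images.
- shutoff: fixed grey metal box 120 x 190 x 75 mm (x, y, z), two copper pipes at its back (+x). Origin at the centre of its underside, on the table, z up; its front is its -x side. On its top: a steel test pin at x = -30, y = -55 mm, a drop lever hinged at x = 0, y = +55 mm, and a brass plug 8 mm high at x = 40, y = -70 mm, to be ignored
- test_pin (a joint): travel of the sprung test pin: 0 up (its rest), 0.014 m fully down. It takes 2 to 8 N, trips the lever at about 10 mm and springs back by itself
- pin_top (a point): centre of the top of the test pin's flat steel head (26 mm across, 10 mm thick); at rest 109 mm above the table, 34 mm above the top of the box; goes down with the pin
- trip_lever (a joint): angle of the lever: 0 set, standing up and leaning back 0.2 rad beyond upright (towards the box's +x) against its rear stop, where gravity holds it; 1.75 tripped, level and pointing to the box's -x. Beyond 0.2 rad it falls to the tripped side. It weighs 0.13 kg
- lever_hinge (a point): a point on the lever's hinge axis, in the lever's mid-plane; the axis is parallel to the box's y, 90 mm above the table, above the box's centre line x = 0
- lever_knob (a point): centre of the black cylindrical knob on the lever's end, 28 mm in diameter and 34 mm long along the box's y, 120 mm from the hinge axis; the lever is a 10 mm steel rod
- mallet: mallet, 0.32 kg: black round head 50 mm across, 76 mm tall, a flat face at each end, steel bands; straight wooden handle 20 mm wide (y), 22 mm high (z). Origin at the centre of the lower face, z up the head's axis; the handle runs along -x to 175 mm from the axis, its mid-line 38 mm above the lower face; centre of mass 12 mm from the axis. Starts standing on its lower face on the mat
- mat: fixed light brown cork mat 130 x 130 mm, 5 mm thick. Origin at the centre of its underside on the table
- jar_mid: jam jar with brass-coloured cap, 60 mm diameter, 85 mm tall, between the unit and the mat; origin at the centre of its underside
- jar_far: jam jar, 68 mm diameter, 95 mm tall, further from the robot; origin at the centre of its underside
- jar_side: jam jar, 68 mm diameter, 95 mm tall, at the right; origin at the centre of its underside
- mug: white mug, 80 mm diameter, 90 mm tall, handle at its +y; origin at the centre of its underside
- takeaway_cup: card takeaway cup with white lid, 82 mm diameter, 104 mm tall, at the left; origin at the centre of its underside
- spoon: steel spoon 150 mm long, lying flat along its x; origin at its middle, on the table
Not all that is in view belongs to the job. Leave any purple or red look-alike of the mallet alone.

How it is judged:
By the outcome, as a careful person would: the job done as asked, in the order asked, and still so for the second after the job is handed in, with the robot touching nothing.
It also fails if it takes over 72 s, if anything falls off the work surface, if the arm or the gripper's body presses on something with over 40 N, if the wrist force passes 120 N, or if a joint passes its speed limit or range.

### The arm

A 6-joint arm with a two-finger parallel gripper is mounted at the origin on the work surface. World frame = base frame: x ahead of the robot, y to its left, z up, the work surface at z = 0. Lengths are in m, angles in degrees, forces in N, time in s.
With the tool pointing down it reaches from about 0.35 to 0.875 m from the base axis. Payload 4.2 kg.
Tool frame: the origin (TCP) lies on the centre line of the jaws, within the pads' length; the fingertips stand 19 mm ahead of it and the grasp point (between the pads) is the TCP; x points along the fingers, y is the direction in which the jaws open and shut, and the axes are right-handed (so a half turn about x gives the same grasp; the last joint's range is limited). The gripper opens to 87 mm and grips with 3 to 60 N. Pads are 19 mm wide; open, the fingers measure 117 mm over their backs; the gripper's body (75 mm by 190 mm) begins 51 mm behind the grasp point.
Start: joints at [-51.303, 22.042, 0.453, 0, -68.411, -14.817], TCP at [0.253, -0.571, 0.242] pointing down, gripper open.
Joint ranges: [-179.83, 179.83], [-69.29, 118.12], [-61.27, 80.66], [-181.25, 117.63], [-171.15, -9.14], [-177.46, 177.46]. Speed limits (degrees/s): [159.86, 159.86, 180, 180, 180, 180].

### API

Orientations are given as a 3x3 rotation matrix whose columns are the frame's x, y, z axes.
In Python, from station import r, viewer, job, spotter gives the robot as it stands.
- The arm moves only by the tool play_rows, never from a script. Its argument "commands" is a list of rows, each an object of numbers: "fingers": the gripper command: -1 is fully open, 1 is shut, values between are in proportion; "tx", "ty", "tz": the shift along the tool's x, y, z normalised to -1 to 1, where 1 is 750 mm; "ax", "ay", "az": the turn, a rotation vector about the tool's x, y, z normalised to -1 to 1, where 1 is pi rad. In form: [{"fingers": .., "tx": .., "ty": .., "tz": .., "ax": .., "ay": .., "az": ..}, ...]. A call has 1 to 5 rows; each row is the pose to reach, as a shift and turn from the pose commanded when the call began, along the tool's axes at that moment, turning the shorter way round; what a row does not reach only later rows make up. A row lasts 1/12 s, in which the tool goes at most 41.7 mm and 7.16 degrees, less where a joint would pass 70% of its speed; a pose out of reach is approached as far as the arm can. A call with a number of a shift or a turn outside -1 to 1 is refused whole. A call with a gripper value outside its range is refused whole. The fingers move at their own pace and stop on an object; the grip force is fixed at half the most. Time passes only in rows, so rows that repeat a pose let the fingers close. It gives the time, the measured TCP pose, the force and the opening at its end, in the units of the state.
- r.sense(): the state, without advancing time (a new reading comes with each control period).
- viewer.capture(name): name is "scene" or "top" or "wrist"; returns a dict with "image" (480x640x3 uint8, red, green, blue), "fx", "fy", "cx", "cy" (pixels), "dist" ([k1, k2, p1, p2, k3] as OpenCV has them; the pictures are not rectified), "R" (3x3) and "t" (3): a world point X has camera coordinates R X + t; the wrist camera has in their place "mount" (4x4, takes a point from camera to tool coordinates, whose origin is the TCP and whose axes are the tool frame's). Camera axes: x right, y down, z forward; pixel columns grow to the right and rows downward; lengths in m; the calibration is good to about 2 mm. A picture is of the moment at which its call begins: read the wrist's pose just before it. There is no depth.
- job.finish_job(): hands the job in, once; it reports no verdict.
Trained networks look in a picture, given as the dict that the camera call returned (one of the last four; its "shot" number tells which), for a name from the list of things; names that differ only in an ending like _2 or _b are one class to them, and where a whole thing is asked for, a point or a joint stands for the part that bears it (a point fixed in the world has none). Each returns a list of dicts, best first, with "score" (0 to 1); they miss things now and then, are a little off and sometimes report something else, mostly with a low value. They report only what shows in the picture. A call takes as long as a camera call. They do not tell look-alikes from the thing itself.
- spotter.find_in(name, picture): "uv" ([column, row] in pixels, amid what is visible of it).
- spotter.silhouettes(name, picture): "region" (480x640 bool, what is visible of it) and "uv" ([column, row] in pixels, amid what is visible of it).
The state is a dict: "time_s": time; "joints": joint angles; "joint_velocities": joint speeds; "effort": joint torques, N m; "tcp_pos": TCP position; "ee_rot": TCP orientation; "wrist_force": force on the tool from outside, world axes, zero at the start; "moment": the same for the moment, N m; "gripper_width": opening from 0.0 (shut) to 1.0 (fully open).
Only numpy, scipy, OpenCV 4.12 (cv2) and the standard library are available. Lean on these libraries where they do the work, as an engineer would, in place of code of your own. Each camera call takes 0.05 s, during which the arm holds its last target. There are 200 camera calls.

## Working session

There is one attempt and no reset: what is moved stays moved. The work goes in short steps, Python scripts to look and compute and a tool call to move; the robot and the scene stay as the last step left them, time stands still between calls to the robot, and variables do not carry over. Pictures are saved under pics/ and viewed, about 8 in all and at most 12, crops included, and the job is handed in when it is done.

Besides the shell and the picture viewer there is one more tool, called as a command line: name --argument value ..., lists and objects as JSON in quotes. play_rows: Moves the arm, as the interface text tells. Its arguments: {"type":"object","properties":{"commands":{"type":"array"}},"required":["commands"]}

```bash
mkdir -p pics; ls; python3 - <<'E'
from station import r, viewer, job, spotter
import cv2, numpy as np
s=r.sense(); print(s['time_s'],s['tcp_pos'],s['ee_rot'],s['gripper_width'])
P={}
for n in('scene','top'):
    p=viewer.capture(n); P[n]=p
    cv2.imwrite(f'pics/{n}0.png',p['image'][:,:,::-1])
    np.savez(f'cam_{n}.npz',**{k:v for k,v in p.items() if k!='shot'})
    print(n,p['fx'],p['cx'],p['cy'],p['dist'],(-np.array(p['R']).T@p['t']))
    for o in('shutoff','pin_top','lever_hinge','lever_knob','mallet','mat','jar_mid'):
        print(o,[(np.round(d['uv']).tolist(),round(d['score'],2)) for d in spotter.find_in(o,p)[:3]])
E
```

```text
pics
0.0 [ 0.25280217 -0.57096719  0.24045635] [[-9.72870863e-04 -4.04648450e-01  9.14471807e-01]
 [ 1.97253500e-03  9.14469684e-01  4.04649609e-01]
 [-9.99997581e-01  2.19749946e-03 -9.14776814e-05]] 0.9967812603345206
scene 457.105869556299 319.5777370303281 244.86082591728774 [-0.01228251  0.          0.          0.          0.        ] [1.13442584 0.40025645 1.09676782]
shutoff [([255.0, 214.0], 0.9), ([384.0, 285.0], 0.42)]
pin_top [([238.0, 183.0], 0.57)]
lever_hinge [([255.0, 212.0], 0.65)]
lever_knob [([260.0, 184.0], 0.74)]
mallet [([488.0, 273.0], 0.95), ([550.0, 308.0], 0.95), ([386.0, 261.0], 0.7)]
mat [([386.0, 286.0], 0.74)]
jar_mid [([303.0, 268.0], 0.8), ([248.0, 292.0], 0.58)]
top 491.77000540394215 315.3833918499222 234.4147747531595 [-0.13920006  0.          0.          0.          0.        ] [0.48811069 0.01794904 1.37085209]
shutoff [([413.0, 258.0], 0.58)]
pin_top [([406.0, 248.0], 0.69), ([443.0, 266.0], 0.56)]
lever_hinge [([413.0, 256.0], 0.78)]
lever_knob []
mallet [([118.0, 323.0], 0.9), ([174.0, 325.0], 0.78), ([267.0, 285.0], 0.76)]
mat [([256.0, 265.0], 0.62)]
jar_mid [([323.0, 229.0], 0.67), ([264.0, 286.0], 0.17)]
```

View pics/scene0.png

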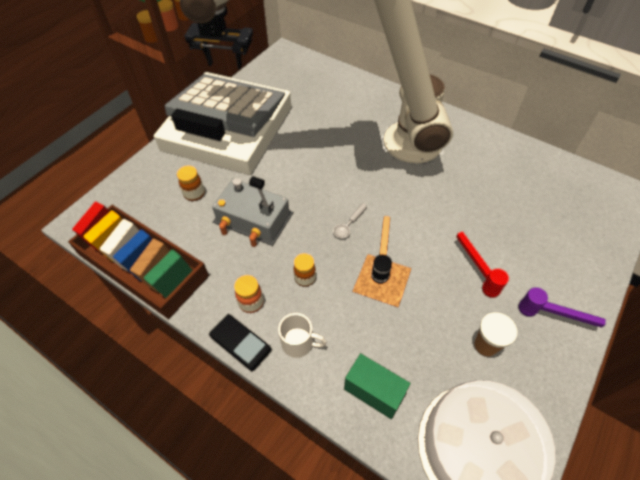

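View pics/top0.png

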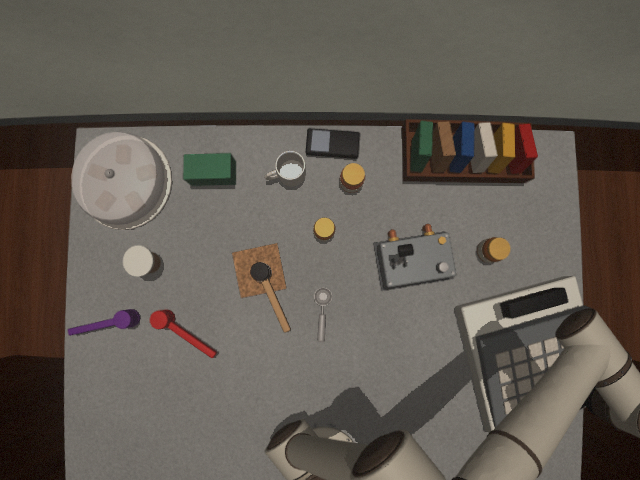

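Both views show three mallets: black head with wooden handle on the cork mat (top 260,271; scene 382,268), red (top 162,320) and purple (top 123,320). I choose the black one. The unit is at top (416,261), with its pin at (444,267) and the lever knob at (405,251). Next is a close crop as a check.

```bash
cat > h.py <<'E'
import numpy as np, cv2
def ray(c,uv):
    K=np.array([[c['fx'],0,c['cx']],[0,c['fy'],c['cy']],[0,0,1]],float)
    n=cv2.undistortPoints(np.array([[uv]],float),K,np.array(c['dist'],float))[0,0]
    R=np.array(c['R']);o=-R.T@np.array(c['t']);d=R.T@np.r_[n,1];return o,d
def atz(c,uv,z):
    o,d=ray(c,uv);return o+d*(z-o[2])/d[2]
def proj(c,X):
    K=np.array([[c['fx'],0,c['cx']],[0,c['fy'],c['cy']],[0,0,1]],float)
    return cv2.projectPoints(np.array(X,float).reshape(-1,1,3),cv2.Rodrigues(np.array(c['R'],float))[0],np.array(c['t'],float),K,np.array(c['dist'],float))[0][:,0]
def load(n): return dict(np.load(f'cam_{n}.npz'))
def wristcam(p,s):
    T=np.eye(4);T[:3,:3]=s['ee_rot'];T[:3,3]=s['tcp_pos']
    M=np.linalg.inv(T@np.array(p['mount']));q=dict(p);q['R']=M[:3,:3];q['t']=M[:3,3];return q
E
python3 - <<'E'
import cv2,numpy as np
t=cv2.imread('pics/top0.png');s=cv2.imread('pics/scene0.png')
f=lambda im,x,y,w,h:cv2.resize(im[y:y+h,x:x+w],(400,300),interpolation=cv2.INTER_CUBIC)
cv2.imwrite('pics/crop.png',np.vstack([np.hstack([f(t,225,237,128,96),f(t,366,212,100,75)]),np.hstack([f(s,326,212,128,96),f(s,200,165,100,75)])]))
E
```

```text
(no output)
```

View pics/crop.png

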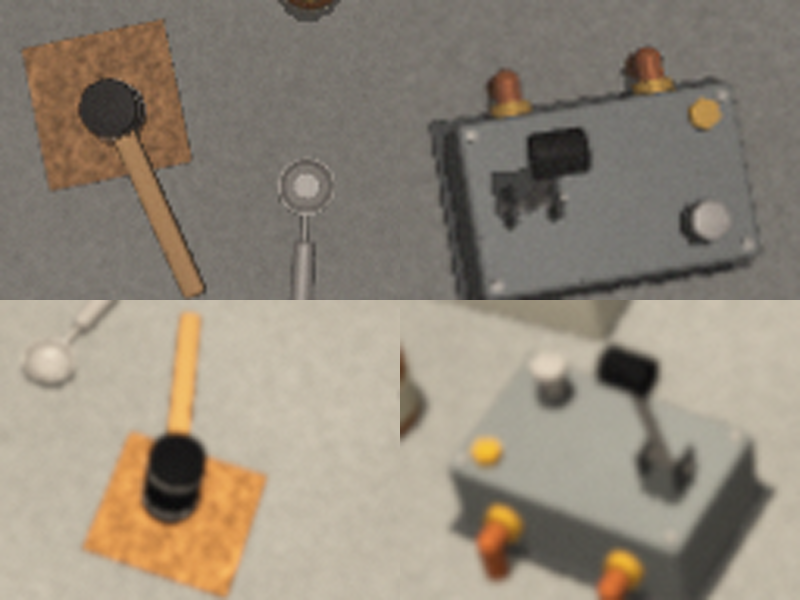

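The crop confirms it: black head with steel bands and a wooden handle on cork. The pin is up and the lever is set. Now I compute positions.

```bash
python3 - <<'E'
from h import *
from station import r
t=load('top');s=load('scene')
a=lambda x,y:(225+(x-.5)/3.125,237+(y-.5)/3.125); b=lambda x,y:(366+(x-.5)/4,212+(y-.5)/4)
H=atz(t,a(109,107),.081);E=atz(t,a(193,293),.054)
print('head',H,'hend',E,np.linalg.norm((H-E)[:2]),'ang of handle->head',np.degrees(np.arctan2(*(H-E)[1::-1])))
print('head scene',atz(s,(326+176/3.125,212+159/3.125),.081))
M=[atz(t,a(*q),.005) for q in((22,50),(163,20),(190,161),(50,189))];print('mat',np.mean(M,0), [np.degrees(np.arctan2(*(M[i]-M[j])[1::-1])) for i,j in((0,1),(3,2),(0,3),(1,2))])
print('pin',atz(t,b(310,221),.109),atz(s,(200+148/4,165+62/4),.109))
C=[atz(t,b(*q),.075) for q in((58,124),(328,80),(360,258),(72,297))];print('box',np.mean(C,0),[np.degrees(np.arctan2(*(C[i]-C[j])[1::-1])) for i,j in((0,1),(3,2),(0,3),(1,2))],[np.linalg.norm(C[i]-C[j]) for i,j in((0,1),(0,3))])
print('knob',atz(t,b(158,153),.09+.12*.98+.01),atz(s,(200+228/4,165+70/4),.21))
for n,uv,z in(('spoon1',a(305,160),.005),('spoon2',(321,341),.005),('jarmid',(324,229),.085),('jarfar',(353,175),.095),('jarside',(497,249),.095)):print(n,atz(t,uv,z))
E
```

```text
head [0.52259108 0.17379685 0.081     ] hend [0.36581706 0.10318686 0.054     ] 0.17194145466902094 ang of handle->head 24.246491265525066
head scene [0.5296034  0.17612132 0.081     ]
mat [0.52655502 0.18568182 0.005     ] [np.float64(102.43012672293811), np.float64(101.84942934442466), np.float64(12.600543793901583), np.float64(11.583435328006562)]
pin [ 0.53449663 -0.3031485   0.109     ] [ 0.53744614 -0.3043334   0.109     ]
box [ 0.5564725  -0.24187784  0.075     ] [np.float64(99.51549739397232), np.float64(97.66456057338198), np.float64(4.38593018825081), np.float64(9.363640775004058)] [np.float64(0.1843208135191636), np.float64(0.11442755486387823)]
knob [ 0.57034309 -0.18523868  0.2176    ] [ 0.57501605 -0.18482144  0.21      ]
spoon1 [0.47909636 0.0083808  0.005     ]
spoon2 [0.33361395 0.01144698 0.005     ]
jarmid [0.63431661 0.00571321 0.085     ]
jarfar [ 0.77753308 -0.07026664  0.095     ]
jarside [ 0.58301539 -0.45252485  0.095     ]
```

play_rows --commands '[{"fingers":-1,"tx":-0.08,"ty":0.19,"tz":0.168,"ax":0,"ay":0,"az":0},{"fingers":-1,"tx":-0.08,"ty":0.19,"tz":0.168,"ax":0,"ay":0,"az":0},{"fingers":-1,"tx":-0.08,"ty":0.19,"tz":0.168,"ax":0,"ay":0,"az":0},{"fingers":-1,"tx":-0.08,"ty":0.19,"tz":0.168,"ax":0,"ay":0,"az":0},{"fingers":-1,"tx":-0.08,"ty":0.19,"tz":0.168,"ax":0,"ay":0,"az":0}]'

```text
time_s: 1.22
tcp_pos: [0.3108, -0.3881, 0.3027]
ee_rot: [[0.001, -0.405, 0.914], [-0.001, 0.914, 0.405], [-1.0, -0.001, 0.001]]
wrist_force: [0.6, 0.0, 0.3]
gripper_width: 0.998
```

play_rows --commands '[{"fingers":-1,"tx":0,"ty":0.19,"tz":0.168,"ax":0,"ay":0,"az":0},{"fingers":-1,"tx":0,"ty":0.19,"tz":0.168,"ax":0,"ay":0,"az":0},{"fingers":-1,"tx":0,"ty":0.19,"tz":0.168,"ax":0,"ay":0,"az":0},{"fingers":-1,"tx":0,"ty":0.19,"tz":0.168,"ax":0,"ay":0,"az":0},{"fingers":-1,"tx":0,"ty":0.19,"tz":0.168,"ax":0,"ay":0,"az":0}]'

```text
time_s: 1.63
tcp_pos: [0.3683, -0.206, 0.3021]
ee_rot: [[0.002, -0.407, 0.913], [0.0, 0.913, 0.407], [-1.0, -0.0, 0.002]]
wrist_force: [-0.3, -1.0, -0.1]
gripper_width: 0.997
```

play_rows --commands '[{"fingers":-1,"tx":0,"ty":0.19,"tz":0.168,"ax":0,"ay":0,"az":0},{"fingers":-1,"tx":0,"ty":0.19,"tz":0.168,"ax":0,"ay":0,"az":0},{"fingers":-1,"tx":0,"ty":0.19,"tz":0.168,"ax":0,"ay":0,"az":0},{"fingers":-1,"tx":0,"ty":0.19,"tz":0.168,"ax":0,"ay":0,"az":0},{"fingers":-1,"tx":0,"ty":0.19,"tz":0.168,"ax":0,"ay":0,"az":0}]'

```text
time_s: 2.05
tcp_pos: [0.4263, -0.0244, 0.302]
ee_rot: [[0.002, -0.407, 0.913], [0.001, 0.913, 0.407], [-1.0, 0.0, 0.002]]
wrist_force: [0.1, 1.2, 0.1]
gripper_width: 0.997
```

play_rows --commands '[{"fingers":-1,"tx":0,"ty":0.19,"tz":0.168,"ax":0,"ay":0,"az":0},{"fingers":-1,"tx":0,"ty":0.19,"tz":0.168,"ax":0,"ay":0,"az":0},{"fingers":-1,"tx":0,"ty":0.19,"tz":0.168,"ax":0,"ay":0,"az":0},{"fingers":-1,"tx":0,"ty":0.19,"tz":0.168,"ax":0,"ay":0,"az":0},{"fingers":-1,"tx":0,"ty":0.19,"tz":0.168,"ax":0,"ay":0,"az":0}]'

```text
time_s: 2.47
tcp_pos: [0.484, 0.1574, 0.3015]
ee_rot: [[0.001, -0.407, 0.913], [0.001, 0.913, 0.407], [-1.0, 0.0, 0.001]]
wrist_force: [0.2, -1.0, 0.5]
gripper_width: 1.001
```

play_rows --commands '[{"fingers":-1,"tx":0.15,"ty":0,"tz":0,"ax":0,"ay":0,"az":0},{"fingers":-1,"tx":0.15,"ty":0,"tz":0,"ax":0,"ay":0,"az":0},{"fingers":-1,"tx":0.15,"ty":0,"tz":0,"ax":0,"ay":0,"az":0},{"fingers":-1,"tx":0.15,"ty":0,"tz":0,"ax":0,"ay":0,"az":0}]'

```text
time_s: 2.8
tcp_pos: [0.4792, 0.152, 0.183]
ee_rot: [[-0.012, -0.404, 0.915], [-0.006, 0.915, 0.404], [-1.0, -0.001, -0.014]]
wrist_force: [0.1, -0.7, -1.0]
gripper_width: 0.997
```

```bash
python3 - <<'E'
from station import r, viewer, spotter
from h import *
s=r.sense(); p=viewer.capture('wrist'); c=wristcam(p,s)
print(s['tcp_pos'],s['wrist_force'],c['R'],s['joints'])
np.savez('cam_w1.npz',**{k:v for k,v in c.items() if k!='shot'})
im=p['image'][:,:,::-1].copy()
# predicted overlay: TCP projected down to handle, head top centre
for X,col in(((.5226+.0035,.1748,.081),(0,0,255)),((s['tcp_pos'][0],s['tcp_pos'][1],.054),(0,255,0))):
    u=proj(c,X)[0];print(u);cv2.circle(im,tuple(int(v) for v in u),4,col,1)
cv2.imwrite('pics/w1.png',im)
E
```

```text
[0.47923748 0.15200009 0.18295693] [ 0.1213675  -0.6929233  -0.98679838] [[-4.03190928e-01  9.15115697e-01 -5.80537629e-04]
 [ 8.79164540e-01  3.87527116e-01  2.77294871e-01]
 [ 2.53981863e-01  1.11292388e-01 -9.60784688e-01]] [  36.05602027   13.64812895  -20.83661242   -0.14738233  -56.28094091
 -102.14725673]
[324.13728438 310.07037754]
[321.60436961 237.02825969]
```

View pics/w1.png

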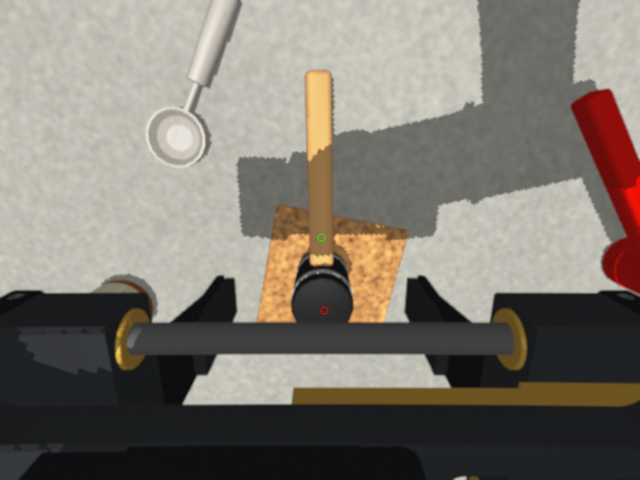

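The wrist view shows the black mallet centred under the jaws. Its handle runs from (318,75) to (321,262), the head top is at about (322,298), and the spoon at (180,135) is clear.

```bash
python3 - <<'E'
from station import r
from h import *
c=load('w1');H=atz(c,(322,298),.081);a=atz(c,(318,90),.054);b=atz(c,(321,245),.054);e=atz(c,(318.5,71),.054)
print(H,a,b,e,np.degrees(np.arctan2(*(b-a)[1::-1])),np.linalg.norm((H-e)[:2]))
y=np.arctan2(*(b-a)[1::-1]);A=e+np.array([np.cos(y),np.sin(y),0])*.175;print('axis from end',A)
s=r.sense();print(s['tcp_pos'],s['ee_rot'])
G=np.r_[(.5*(A+H)-np.array([np.cos(y),np.sin(y),0])*.046)[:2],.043]
print(G,s['ee_rot'].T@(G-s['tcp_pos'])/.75, (s['ee_rot'].T@(G-s['tcp_pos'])))
E
```

```text
[0.51726771 0.16905613 0.081     ] [0.37826168 0.10452111 0.054     ] [0.48570845 0.15431229 0.054     ] [0.36660343 0.09980566 0.054     ] 24.86315953066267 0.16581722496622636
axis from end [0.52538348 0.17338485 0.054     ]
[0.48165133 0.15282854 0.18672495] [[-0.00573192 -0.40497712  0.91430885]
 [-0.00412619  0.91432567  0.4049587 ]
 [-0.99997506 -0.00145141 -0.00691186]]
[0.47958912 0.15187967 0.043     ] [ 0.19164947  0.0002349  -0.00170178] [ 0.1437371   0.00017618 -0.00127634]
```

play_rows --commands '[{"fingers":-1,"tx":0.1,"ty":-0.003,"tz":-0.003,"ax":0,"ay":0,"az":0},{"fingers":-1,"tx":0.14,"ty":-0.003,"tz":-0.003,"ax":0,"ay":0,"az":0},{"fingers":-1,"tx":0.175,"ty":-0.003,"tz":-0.003,"ax":0,"ay":0,"az":0},{"fingers":-1,"tx":0.193,"ty":-0.003,"tz":-0.003,"ax":0,"ay":0,"az":0},{"fingers":-1,"tx":0.193,"ty":-0.003,"tz":-0.003,"ax":0,"ay":0,"az":0}]'

```text
time_s: 3.27
tcp_pos: [0.4814, 0.1501, 0.0424]
ee_rot: [[-0.004, -0.405, 0.915], [-0.003, 0.915, 0.405], [-1.0, -0.001, -0.005]]
wrist_force: [-1.3, -0.3, -0.0]
gripper_width: 0.998
```

play_rows --commands '[{"fingers":-1,"tx":0,"ty":0,"tz":0,"ax":0,"ay":0,"az":0},{"fingers":-1,"tx":0,"ty":0,"tz":0,"ax":0,"ay":0,"az":0}]'

```text
time_s: 3.43
tcp_pos: [0.4845, 0.1522, 0.0472]
ee_rot: [[0.005, -0.406, 0.914], [0.003, 0.914, 0.406], [-1.0, 0.0, 0.006]]
wrist_force: [0.1, 0.3, 0.6]
gripper_width: 0.998
```

play_rows --commands '[{"fingers":-1,"tx":0.004,"ty":0,"tz":-0.003,"ax":0,"ay":0,"az":0},{"fingers":1,"tx":0.004,"ty":0,"tz":-0.003,"ax":0,"ay":0,"az":0},{"fingers":1,"tx":0.004,"ty":0,"tz":-0.003,"ax":0,"ay":0,"az":0},{"fingers":1,"tx":0.004,"ty":0,"tz":-0.003,"ax":0,"ay":0,"az":0},{"fingers":1,"tx":0.004,"ty":0,"tz":-0.003,"ax":0,"ay":0,"az":0}]'

```text
time_s: 3.85
tcp_pos: [0.4802, 0.1501, 0.0419]
ee_rot: [[0.001, -0.405, 0.914], [0.001, 0.914, 0.405], [-1.0, 0.0, 0.001]]
wrist_force: [0.1, -0.4, 0.4]
gripper_width: 0.78
```

play_rows --commands '[{"fingers":1,"tx":0,"ty":0,"tz":0,"ax":0,"ay":0,"az":0},{"fingers":1,"tx":0,"ty":0,"tz":0,"ax":0,"ay":0,"az":0},{"fingers":1,"tx":0,"ty":0,"tz":0,"ax":0,"ay":0,"az":0},{"fingers":1,"tx":0,"ty":0,"tz":0,"ax":0,"ay":0,"az":0},{"fingers":1,"tx":0,"ty":0,"tz":0,"ax":0,"ay":0,"az":0}]'

```text
time_s: 4.27
tcp_pos: [0.4799, 0.1499, 0.0412]
ee_rot: [[-0.0, -0.405, 0.914], [-0.0, 0.914, 0.405], [-1.0, -0.0, -0.0]]
wrist_force: [0.1, -0.5, 0.9]
gripper_width: 0.398
```

play_rows --commands '[{"fingers":1,"tx":0,"ty":0,"tz":0,"ax":0,"ay":0,"az":0},{"fingers":1,"tx":0,"ty":0,"tz":0,"ax":0,"ay":0,"az":0},{"fingers":1,"tx":0,"ty":0,"tz":0,"ax":0,"ay":0,"az":0},{"fingers":1,"tx":0,"ty":0,"tz":0,"ax":0,"ay":0,"az":0},{"fingers":1,"tx":0,"ty":0,"tz":0,"ax":0,"ay":0,"az":0}]'

```text
time_s: 4.68
tcp_pos: [0.4798, 0.1498, 0.0412]
ee_rot: [[-0.0, -0.405, 0.914], [-0.0, 0.914, 0.405], [-1.0, 0.0, -0.0]]
wrist_force: [-0.6, 0.5, -0.0]
gripper_width: 0.226
```

play_rows --commands '[{"fingers":1,"tx":-0.03,"ty":0,"tz":0,"ax":0,"ay":0,"az":0},{"fingers":1,"tx":-0.08,"ty":0,"tz":0,"ax":0,"ay":0,"az":0},{"fingers":1,"tx":-0.133,"ty":0,"tz":0,"ax":0,"ay":0,"az":0},{"fingers":1,"tx":-0.186,"ty":0,"tz":0,"ax":0,"ay":0,"az":0},{"fingers":1,"tx":-0.227,"ty":0,"tz":0,"ax":0,"ay":0,"az":0}]'

```text
time_s: 5.1
tcp_pos: [0.4797, 0.1497, 0.2139]
ee_rot: [[0.001, -0.405, 0.914], [0.001, 0.914, 0.405], [-1.0, 0.0, 0.001]]
wrist_force: [1.1, 0.6, -3.3]
gripper_width: 0.228
```

play_rows --commands '[{"fingers":1,"tx":0,"ty":0,"tz":0,"ax":0,"ay":0,"az":0},{"fingers":1,"tx":0,"ty":0,"tz":0,"ax":0,"ay":0,"az":0}]'

```text
time_s: 5.27
tcp_pos: [0.4798, 0.1501, 0.2125]
ee_rot: [[0.002, -0.404, 0.915], [0.002, 0.915, 0.404], [-1.0, 0.001, 0.002]]
wrist_force: [-0.8, -0.0, -5.0]
gripper_width: 0.227
```

```bash
python3 - <<'E'
from station import r, viewer, spotter
from h import *
s=r.sense(); print(s['tcp_pos'],s['wrist_force'],s['gripper_width'],s['joints'])
A=cv2.resize(viewer.capture('wrist')['image'],(400,300)); p=viewer.capture('scene')
u=proj(p,s['tcp_pos'])[0].astype(int)
B=cv2.resize(p['image'][u[1]-45:u[1]+60,u[0]-70:u[0]+70],(400,300),interpolation=cv2.INTER_CUBIC)
cv2.imwrite('pics/g.png',np.hstack([A,B])[:,:,::-1])
E
```

```text
[0.47976445 0.15009758 0.21245809] [-0.77296328 -0.03416307 -5.01540193] 0.22676574143693107 [ 3.58741754e+01  1.15012921e+01 -1.89991285e+01 -6.47367926e-02
 -5.93527372e+01 -1.01994771e+02]
```

View pics/g.png

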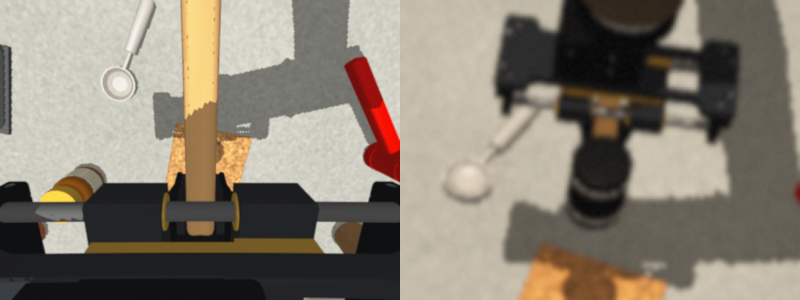

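Mallet is held level by the handle beside its head, lifted clear of the mat. Carrying it over to the pin.

play_rows --commands '[{"fingers":1,"tx":-0.107,"ty":-0.1,"tz":-0.037,"ax":0,"ay":0,"az":0},{"fingers":1,"tx":-0.107,"ty":-0.2,"tz":-0.075,"ax":0,"ay":0,"az":0},{"fingers":1,"tx":-0.107,"ty":-0.2,"tz":-0.075,"ax":0,"ay":0,"az":0},{"fingers":1,"tx":-0.107,"ty":-0.2,"tz":-0.075,"ax":0,"ay":0,"az":0},{"fingers":1,"tx":-0.107,"ty":-0.2,"tz":-0.075,"ax":0,"ay":0,"az":0}]'

```text
time_s: 5.78
tcp_pos: [0.4886, -0.0136, 0.2914]
ee_rot: [[-0.003, -0.402, 0.916], [-0.002, 0.916, 0.402], [-1.0, -0.001, -0.003]]
wrist_force: [0.7, 1.6, -3.0]
gripper_width: 0.225
```

play_rows --commands '[{"fingers":1,"tx":0,"ty":-0.208,"tz":-0.079,"ax":-0.172,"ay":0,"az":0},{"fingers":1,"tx":0,"ty":-0.208,"tz":-0.079,"ax":-0.172,"ay":0,"az":0},{"fingers":1,"tx":0,"ty":-0.208,"tz":-0.079,"ax":-0.172,"ay":0,"az":0},{"fingers":1,"tx":0,"ty":-0.208,"tz":-0.079,"ax":-0.172,"ay":0,"az":0},{"fingers":1,"tx":0,"ty":-0.208,"tz":-0.079,"ax":-0.172,"ay":0,"az":0}]'

```text
time_s: 6.2
tcp_pos: [0.4969, -0.1793, 0.2885]
ee_rot: [[-0.007, -0.819, 0.573], [0.0, 0.573, 0.819], [-1.0, 0.006, -0.004]]
wrist_force: [1.2, 0.1, -4.2]
gripper_width: 0.227
```

```bash
python3 - <<'E'
from station import r
import numpy as np
s=r.sense(); R=s['ee_rot'];print(s['tcp_pos'],R,s['joints'],s['wrist_force'])
G=np.array([.508,-.343,s['tcp_pos'][2]]);print(R.T@(G-s['tcp_pos'])/.75)
E
```

```text
[ 0.49692467 -0.17928731  0.28850641] [[-6.52544038e-03 -8.19420571e-01  5.73155603e-01]
 [ 2.91487395e-04  5.73166224e-01  8.19439073e-01]
 [-9.99978667e-01  5.51426845e-03 -3.50131125e-03]] [-2.23299575e+00  1.09457377e+01 -8.33179384e+00 -2.24162110e-03
 -7.10967182e+01 -3.27376399e+01] [ 1.24950706  0.08071411 -4.17783611]
[-1.59988745e-04 -1.37213245e-01 -1.70406254e-01]
```

play_rows --commands '[{"fingers":1,"tx":0,"ty":-0.137,"tz":-0.17,"ax":0,"ay":0,"az":0},{"fingers":1,"tx":0,"ty":-0.137,"tz":-0.17,"ax":0,"ay":0,"az":0},{"fingers":1,"tx":0,"ty":-0.137,"tz":-0.17,"ax":0,"ay":0,"az":0},{"fingers":1,"tx":0,"ty":-0.137,"tz":-0.17,"ax":0,"ay":0,"az":0},{"fingers":1,"tx":0,"ty":-0.137,"tz":-0.17,"ax":0,"ay":0,"az":0}]'

```text
time_s: 6.62
tcp_pos: [0.5077, -0.3458, 0.2869]
ee_rot: [[-0.007, -0.814, 0.581], [0.001, 0.581, 0.814], [-1.0, 0.006, -0.004]]
wrist_force: [1.2, 0.8, -4.2]
gripper_width: 0.229
```

play_rows --commands '[{"fingers":1,"tx":0.06,"ty":0,"tz":0,"ax":0,"ay":0,"az":0},{"fingers":1,"tx":0.11,"ty":0,"tz":0,"ax":0,"ay":0,"az":0},{"fingers":1,"tx":0.11,"ty":0,"tz":0,"ax":0,"ay":0,"az":0},{"fingers":1,"tx":0.11,"ty":0,"tz":0,"ax":0,"ay":0,"az":0},{"fingers":1,"tx":0.11,"ty":0,"tz":0,"ax":0,"ay":0,"az":0}]'

```text
time_s: 7.03
tcp_pos: [0.5098, -0.3407, 0.2102]
ee_rot: [[0.0, -0.818, 0.575], [-0.002, 0.575, 0.818], [-1.0, -0.001, -0.001]]
wrist_force: [-0.2, -0.5, -3.0]
gripper_width: 0.229
```

```bash
python3 - <<'E'
from station import r, viewer
from h import *
s=r.sense(); R=s['ee_rot'];print(s['tcp_pos'],R[:,2],s['wrist_force'])
A=s['tcp_pos']+R[:,2]*.0485; print('head axis',A,'bottom',A[2]-.036)
im=[]
for n,Z,w in(('scene',3,1),('top',3,1)):
    p=viewer.capture(n);a=p['image'].copy();P=np.array([.536,-.3035,.109])
    u=proj(p,P)[0].astype(int)
    for X,c in((P,(255,0,0)),(np.r_[A[:2],A[2]+.04],(0,255,0)),(np.r_[A[:2],A[2]-.036],(0,255,255))):cv2.circle(a,tuple(np.round(proj(p,X)[0]).astype(int)),1,c,-1)
    im.append(cv2.resize(a[u[1]-60:u[1]+45,u[0]-70:u[0]+70],(400,300),interpolation=cv2.INTER_CUBIC))
cv2.imwrite('pics/pin.png',np.hstack(im)[:,:,::-1])
E
```

```text
[ 0.50980094 -0.34070995  0.21018488] [ 0.57495468  0.81818412 -0.00136782] [-0.1818333  -0.54846899 -2.96006552]
head axis [ 0.53768624 -0.30102802  0.21011854] bottom 0.17411854120710865
```

View pics/pin.png

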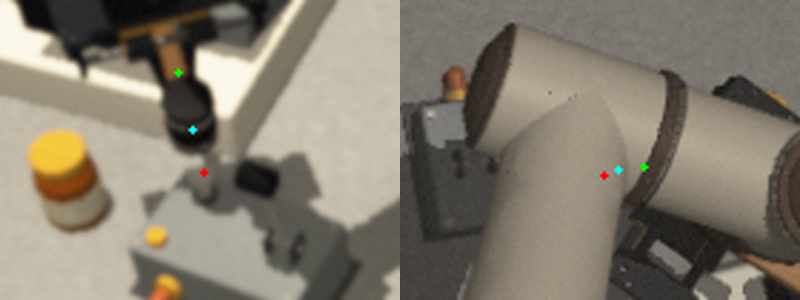

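play_rows --commands '[{"fingers":1,"tx":0.02,"ty":0,"tz":-0.0096,"ax":0,"ay":0,"az":0},{"fingers":1,"tx":0.02,"ty":0,"tz":-0.0096,"ax":0,"ay":0,"az":0},{"fingers":1,"tx":0.02,"ty":0,"tz":-0.0096,"ax":0,"ay":0,"az":0},{"fingers":1,"tx":0.02,"ty":0,"tz":-0.0096,"ax":0,"ay":0,"az":0},{"fingers":1,"tx":0.02,"ty":0,"tz":-0.0096,"ax":0,"ay":0,"az":0}]'

```text
time_s: 7.55
tcp_pos: [0.5054, -0.3461, 0.1959]
ee_rot: [[0.002, -0.818, 0.575], [-0.001, 0.575, 0.818], [-1.0, -0.003, 0.0]]
wrist_force: [-0.0, -0.1, -3.0]
gripper_width: 0.227
```

play_rows --commands '[{"fingers":1,"tx":0,"ty":0,"tz":0,"ax":0,"ay":0,"az":0},{"fingers":1,"tx":0,"ty":0,"tz":0,"ax":0,"ay":0,"az":0}]'

```text
time_s: 7.72
tcp_pos: [0.505, -0.3459, 0.195]
ee_rot: [[0.001, -0.818, 0.576], [-0.0, 0.576, 0.818], [-1.0, -0.001, 0.0]]
wrist_force: [0.1, 0.0, -4.1]
gripper_width: 0.225
```

play_rows --commands '[{"fingers":1,"tx":0.025,"ty":0,"tz":0,"ax":0,"ay":0,"az":0},{"fingers":1,"tx":0.053,"ty":0,"tz":0,"ax":0,"ay":0,"az":0},{"fingers":1,"tx":0.082,"ty":0,"tz":0,"ax":0,"ay":0,"az":0},{"fingers":1,"tx":0.04,"ty":0,"tz":0,"ax":0,"ay":0,"az":0},{"fingers":1,"tx":0,"ty":0,"tz":0,"ax":0,"ay":0,"az":0}]'

```text
time_s: 8.13
tcp_pos: [0.5036, -0.3453, 0.1931]
ee_rot: [[-0.005, -0.818, 0.576], [0.002, 0.576, 0.818], [-1.0, 0.005, -0.001]]
wrist_force: [0.5, -0.1, -3.8]
gripper_width: 0.225
```

```bash
python3 - <<'E'
from station import r, viewer, spotter
from h import *
s=r.sense(); print(s['tcp_pos'],s['wrist_force'])
p=viewer.capture('scene')
print([(np.round(d['uv']),d['score']) for d in spotter.find_in('lever_knob',p)[:2]])
a=p['image'];u=[240,200];cv2.imwrite('pics/after.png',cv2.resize(a[150:255,170:310],(560,420),interpolation=cv2.INTER_CUBIC)[:,:,::-1])
E
```

```text
[ 0.50361789 -0.34530514  0.19308568] [ 0.54883424 -0.07586296 -3.77692089]
[(array([268., 170.]), 0.74)]
```

View pics/after.png

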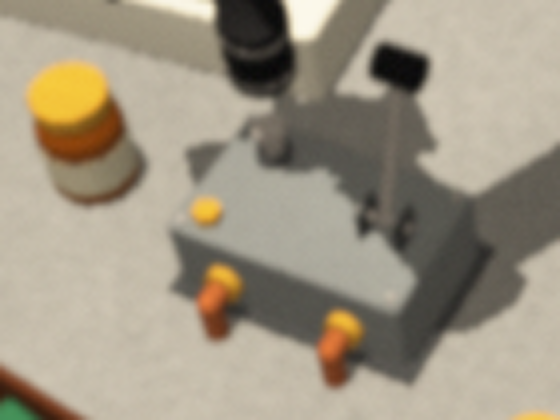

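The lever is swinging over: the knob went from (257,183) to (268,166), still mid-fall. I'll raise the mallet and recheck.

play_rows --commands '[{"fingers":1,"tx":-0.03,"ty":0,"tz":0,"ax":0,"ay":0,"az":0},{"fingers":1,"tx":-0.07,"ty":0,"tz":0,"ax":0,"ay":0,"az":0},{"fingers":1,"tx":-0.12,"ty":0,"tz":0,"ax":0,"ay":0,"az":0},{"fingers":1,"tx":-0.12,"ty":0,"tz":0,"ax":0,"ay":0,"az":0},{"fingers":1,"tx":-0.12,"ty":0,"tz":0,"ax":0,"ay":0,"az":0}]'

```text
time_s: 8.65
tcp_pos: [0.5056, -0.3463, 0.2868]
ee_rot: [[0.006, -0.818, 0.576], [-0.002, 0.576, 0.818], [-1.0, -0.006, 0.002]]
wrist_force: [-0.1, 0.4, -4.0]
gripper_width: 0.223
```

```bash
python3 - <<'E'
from station import r, viewer, spotter
from h import *
s=r.sense(); print(s['tcp_pos'],s['ee_rot'],s['wrist_force'],s['joints'])
p=viewer.capture('scene')
print([(np.round(d['uv']),d['score']) for d in spotter.find_in('lever_knob',p)[:2]])
c,sn=np.cos(np.radians(8.5)),np.sin(np.radians(8.5))
B=np.array([.5565,-.242]);R=np.array([[c,-sn],[sn,c]])
for th in(0,.2,1,1.75):
    b=np.array([-.12*np.sin(th-.2),.055]);X=np.r_[B+R@b,.09+.12*np.cos(th-.2)];print(th,X,proj(p,X))
cv2.imwrite('pics/after2.png',cv2.resize(p['image'][130:270,170:340],(680,560),interpolation=cv2.INTER_CUBIC)[:,:,::-1])
# return deltas
G=np.array([.4815,.152,s['tcp_pos'][2]]);print((G-s['tcp_pos']),s['ee_rot'].T@(G-s['tcp_pos'])/.75)
E
```

```text
[ 0.50564481 -0.34626127  0.28681078] [[ 0.00568528 -0.81755557  0.57582165]
 [-0.00198334  0.57582061  0.81757366]
 [-0.99998187 -0.00579019  0.00165221]] [-0.06066034  0.39594131 -4.00386725] [-1.92884315e+01  1.91713934e+01  2.65655940e+00 -3.57506356e-04
 -7.31401689e+01 -1.58689883e+01]
[(array([282., 181.]), 0.77), (array([493., 334.]), 0.3)]
0 [ 0.57194894 -0.1840803   0.20760799] [[258.07799579 182.49841697]]
0.2 [ 0.54837048 -0.18760413  0.21      ] [[262.55325471 175.66003266]]
1 [ 0.4632333  -0.20032797  0.17360481] [[279.46603848 163.71029505]]
1.75 [ 0.42971424 -0.20533742  0.09249538] [[287.1789529  175.50068363]]
[-0.02414481  0.49826127  0.        ] [-0.00150066  0.40886511  0.52461624]
```

View pics/after2.png

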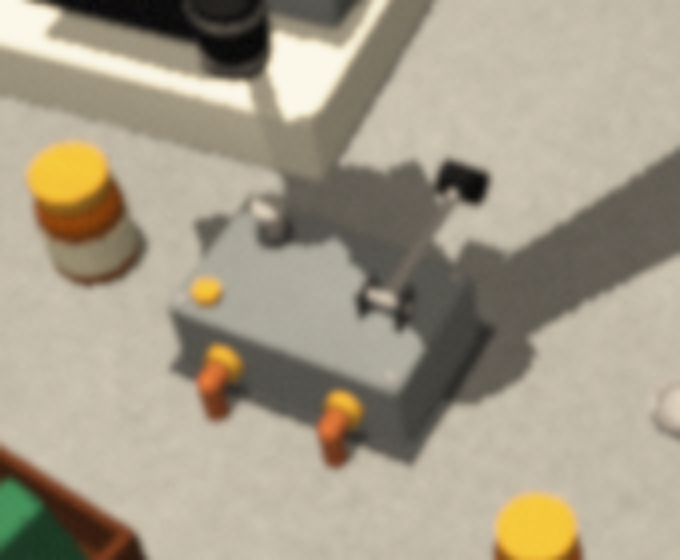

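The lever has tripped: it lies level, with the knob at scene (286,176) against (287,175.5) predicted for 1.75 rad. Returning the mallet.

play_rows --commands '[{"fingers":1,"tx":0,"ty":0.163,"tz":0.21,"ax":0,"ay":0,"az":0},{"fingers":1,"tx":0,"ty":0.163,"tz":0.21,"ax":0,"ay":0,"az":0},{"fingers":1,"tx":0,"ty":0.163,"tz":0.21,"ax":0,"ay":0,"az":0},{"fingers":1,"tx":0,"ty":0.163,"tz":0.21,"ax":0,"ay":0,"az":0},{"fingers":1,"tx":0,"ty":0.163,"tz":0.21,"ax":0,"ay":0,"az":0}]'

```text
time_s: 9.17
tcp_pos: [0.4936, -0.1443, 0.282]
ee_rot: [[-0.005, -0.818, 0.576], [0.001, 0.576, 0.818], [-1.0, 0.004, -0.002]]
wrist_force: [0.8, 0.4, -4.4]
gripper_width: 0.226
```

play_rows --commands '[{"fingers":1,"tx":0,"ty":0.163,"tz":0.21,"ax":0.172,"ay":0,"az":0},{"fingers":1,"tx":0,"ty":0.163,"tz":0.21,"ax":0.172,"ay":0,"az":0},{"fingers":1,"tx":0,"ty":0.163,"tz":0.21,"ax":0.172,"ay":0,"az":0},{"fingers":1,"tx":0,"ty":0.163,"tz":0.21,"ax":0.172,"ay":0,"az":0},{"fingers":1,"tx":0,"ty":0.163,"tz":0.21,"ax":0.172,"ay":0,"az":0}]'

```text
time_s: 9.58
tcp_pos: [0.4855, 0.0378, 0.2822]
ee_rot: [[-0.004, -0.405, 0.914], [-0.001, 0.914, 0.405], [-1.0, 0.001, -0.004]]
wrist_force: [1.9, 0.7, -4.4]
gripper_width: 0.227
```

```bash
python3 - <<'E'
from station import r
import numpy as np
s=r.sense(); R=s['ee_rot'];print(s['tcp_pos'],R,s['wrist_force'])
G=np.array([.4815,.152,.2]);print(R.T@(G-s['tcp_pos'])/.75)
E
```

```text
[0.48547502 0.03780838 0.28223476] [[-4.26055825e-03 -4.04874841e-01  9.14362188e-01]
 [-1.13922671e-03  9.14371859e-01  4.04873815e-01]
 [-9.99990275e-01  6.83322650e-04 -4.35697880e-03]] [ 1.86642121  0.73015527 -4.38931092]
[0.10949441 0.14128906 0.05727584]
```

play_rows --commands '[{"fingers":1,"tx":0,"ty":0.139,"tz":0.056,"ax":0,"ay":0,"az":0},{"fingers":1,"tx":0,"ty":0.139,"tz":0.056,"ax":0,"ay":0,"az":0},{"fingers":1,"tx":0.06,"ty":0.139,"tz":0.056,"ax":0,"ay":0,"az":0},{"fingers":1,"tx":0.11,"ty":0.139,"tz":0.056,"ax":0,"ay":0,"az":0},{"fingers":1,"tx":0.16,"ty":0.139,"tz":0.056,"ax":0,"ay":0,"az":0}]'

```text
time_s: 10.0
tcp_pos: [0.4815, 0.1507, 0.164]
ee_rot: [[-0.001, -0.413, 0.911], [0.001, 0.911, 0.413], [-1.0, 0.001, -0.0]]
wrist_force: [0.5, 0.2, -5.3]
gripper_width: 0.222
```

play_rows --commands '[{"fingers":1,"tx":0.02,"ty":0,"tz":0,"ax":0,"ay":0,"az":0},{"fingers":1,"tx":0.06,"ty":0,"tz":0,"ax":0,"ay":0,"az":0},{"fingers":1,"tx":0.08,"ty":0,"tz":0,"ax":0,"ay":0,"az":0},{"fingers":1,"tx":0.08,"ty":0,"tz":0,"ax":0,"ay":0,"az":0},{"fingers":1,"tx":0.08,"ty":0,"tz":0,"ax":0,"ay":0,"az":0}]'

```text
time_s: 10.42
tcp_pos: [0.4815, 0.1481, 0.1047]
ee_rot: [[-0.004, -0.41, 0.912], [-0.003, 0.912, 0.41], [-1.0, -0.001, -0.005]]
wrist_force: [0.2, 1.0, -2.8]
gripper_width: 0.225
```

play_rows --commands '[{"fingers":1,"tx":0,"ty":0,"tz":0,"ax":0,"ay":0,"az":0},{"fingers":1,"tx":0,"ty":0,"tz":0,"ax":0,"ay":0,"az":0},{"fingers":1,"tx":0,"ty":0,"tz":0,"ax":0,"ay":0,"az":0}]'

```text
time_s: 10.67
tcp_pos: [0.4833, 0.1493, 0.1076]
ee_rot: [[0.002, -0.41, 0.912], [0.002, 0.912, 0.41], [-1.0, 0.0, 0.003]]
wrist_force: [1.3, 0.0, -4.4]
gripper_width: 0.224
```

play_rows --commands '[{"fingers":1,"tx":0.03,"ty":0,"tz":0,"ax":0,"ay":0,"az":0},{"fingers":1,"tx":0.06,"ty":0,"tz":0,"ax":0,"ay":0,"az":0},{"fingers":1,"tx":0.075,"ty":0,"tz":0,"ax":0,"ay":0,"az":0},{"fingers":1,"tx":0.078,"ty":0,"tz":0,"ax":0,"ay":0,"az":0},{"fingers":1,"tx":0.078,"ty":0,"tz":0,"ax":0,"ay":0,"az":0}]'

```text
time_s: 11.08
tcp_pos: [0.483, 0.1489, 0.0486]
ee_rot: [[0.001, -0.411, 0.912], [0.0, 0.912, 0.411], [-1.0, -0.0, 0.001]]
wrist_force: [1.2, -0.1, -3.7]
gripper_width: 0.224
```

play_rows --commands '[{"fingers":1,"tx":0,"ty":0,"tz":0,"ax":0,"ay":0,"az":0},{"fingers":1,"tx":0.003,"ty":0,"tz":0,"ax":0,"ay":0,"az":0},{"fingers":1,"tx":0.006,"ty":0,"tz":0,"ax":0,"ay":0,"az":0},{"fingers":1,"tx":0.006,"ty":0,"tz":0,"ax":0,"ay":0,"az":0},{"fingers":1,"tx":0.006,"ty":0,"tz":0,"ax":0,"ay":0,"az":0}]'

```text
time_s: 11.5
tcp_pos: [0.4827, 0.1488, 0.0448]
ee_rot: [[0.001, -0.411, 0.912], [0.0, 0.912, 0.411], [-1.0, 0.0, 0.001]]
wrist_force: [-4.1, -2.0, 6.0]
gripper_width: 0.223
```

play_rows --commands '[{"fingers":0.2,"tx":-0.001,"ty":0,"tz":0,"ax":0,"ay":0,"az":0},{"fingers":0.2,"tx":-0.001,"ty":0,"tz":0,"ax":0,"ay":0,"az":0},{"fingers":-0.1,"tx":-0.001,"ty":0,"tz":0,"ax":0,"ay":0,"az":0},{"fingers":-0.1,"tx":-0.001,"ty":0,"tz":0,"ax":0,"ay":0,"az":0},{"fingers":-0.1,"tx":-0.001,"ty":0,"tz":0,"ax":0,"ay":0,"az":0}]'

```text
time_s: 11.92
tcp_pos: [0.4831, 0.1492, 0.0443]
ee_rot: [[0.001, -0.41, 0.912], [0.001, 0.912, 0.41], [-1.0, 0.0, 0.001]]
wrist_force: [-1.0, -0.4, -0.4]
gripper_width: 0.502
```

play_rows --commands '[{"fingers":-0.1,"tx":0,"ty":0,"tz":0,"ax":0,"ay":0,"az":0},{"fingers":-0.1,"tx":-0.03,"ty":0,"tz":0,"ax":0,"ay":0,"az":0},{"fingers":-0.1,"tx":-0.08,"ty":0,"tz":0,"ax":0,"ay":0,"az":0},{"fingers":-0.1,"tx":-0.13,"ty":0,"tz":0,"ax":0,"ay":0,"az":0},{"fingers":-0.1,"tx":-0.18,"ty":0,"tz":0,"ax":0,"ay":0,"az":0}]'

```text
time_s: 12.33
tcp_pos: [0.4823, 0.1486, 0.1804]
ee_rot: [[-0.001, -0.41, 0.912], [-0.001, 0.912, 0.41], [-1.0, -0.0, -0.001]]
wrist_force: [1.6, 0.3, -0.4]
gripper_width: 0.548
```

```bash
python3 - <<'E'
from station import r, viewer
from h import *
s=r.sense(); R=s['ee_rot'];print(s['tcp_pos'],R,s['wrist_force'],s['gripper_width'],s['joints'])
A=cv2.resize(viewer.capture('wrist')['image'],(400,300));p=viewer.capture('scene')
B=cv2.resize(p['image'][205:310,326:466],(400,300),interpolation=cv2.INTER_CUBIC)
cv2.imwrite('pics/placed.png',np.hstack([A,B])[:,:,::-1])
E
```

```text
[0.4823233  0.14862055 0.18043501] [[-7.91757804e-04 -4.10373769e-01  9.11917070e-01]
 [-6.72748139e-04  9.11917368e-01  4.10373320e-01]
 [-9.99999460e-01 -2.88574234e-04 -9.98095882e-04]] [ 1.57835195  0.31418168 -0.36115891] 0.5484470255649304 [ 3.55876511e+01  1.36495673e+01 -2.13053465e+01  6.03102053e-03
 -5.51044094e+01 -1.01362794e+02]
```

View pics/placed.png

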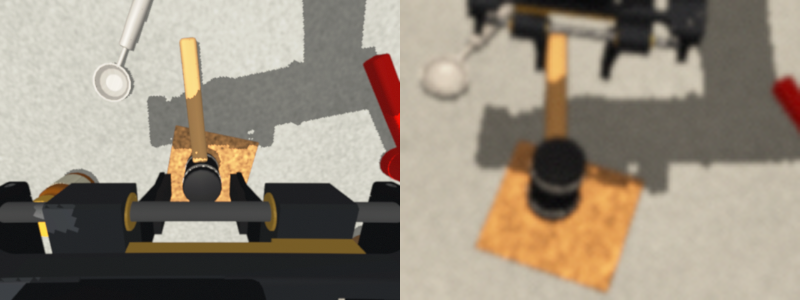

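The mallet stands head-down on the mat and everything else is in place. Now over to the tripped lever's knob.

play_rows --commands '[{"fingers":-1,"tx":-0.02,"ty":-0.201,"tz":-0.128,"ax":0.087,"ay":0,"az":0},{"fingers":-1,"tx":-0.02,"ty":-0.201,"tz":-0.128,"ax":0.087,"ay":0,"az":0},{"fingers":-1,"tx":-0.02,"ty":-0.201,"tz":-0.128,"ax":0.087,"ay":0,"az":0},{"fingers":-1,"tx":-0.02,"ty":-0.201,"tz":-0.128,"ax":0.087,"ay":0,"az":0},{"fingers":-1,"tx":-0.02,"ty":-0.201,"tz":-0.128,"ax":0.087,"ay":0,"az":0}]'

```text
time_s: 12.85
tcp_pos: [0.4553, -0.0315, 0.1941]
ee_rot: [[-0.001, -0.146, 0.989], [-0.0, 0.989, 0.146], [-1.0, -0.0, -0.001]]
wrist_force: [0.5, -0.0, -0.2]
gripper_width: 0.843
```

play_rows --commands '[{"fingers":-1,"tx":0,"ty":-0.228,"tz":-0.069,"ax":0,"ay":0,"az":0},{"fingers":-1,"tx":0,"ty":-0.228,"tz":-0.069,"ax":0,"ay":0,"az":0},{"fingers":-1,"tx":0,"ty":-0.228,"tz":-0.069,"ax":0,"ay":0,"az":0},{"fingers":-1,"tx":0,"ty":-0.228,"tz":-0.069,"ax":0,"ay":0,"az":0},{"fingers":-1,"tx":0,"ty":-0.228,"tz":-0.069,"ax":0,"ay":0,"az":0}]'

```text
time_s: 13.27
tcp_pos: [0.43, -0.2086, 0.1936]
ee_rot: [[-0.001, -0.145, 0.989], [-0.0, 0.989, 0.145], [-1.0, -0.0, -0.001]]
wrist_force: [0.7, -0.1, -0.0]
gripper_width: 0.995
```

play_rows --commands '[{"fingers":-1,"tx":0,"ty":0,"tz":0,"ax":0,"ay":0,"az":0},{"fingers":-1,"tx":0,"ty":0,"tz":0,"ax":0,"ay":0,"az":0},{"fingers":-1,"tx":0,"ty":0,"tz":0,"ax":0,"ay":0,"az":0}]'

```text
time_s: 13.52
tcp_pos: [0.4312, -0.2043, 0.1938]
ee_rot: [[-0.0, -0.149, 0.989], [0.0, 0.989, 0.149], [-1.0, 0.0, -0.0]]
wrist_force: [-0.9, 0.9, 0.6]
gripper_width: 0.998
```

```bash
python3 - <<'E'
from station import r, viewer
from h import *
s=r.sense(); R=s['ee_rot'];print(s['tcp_pos'],R,s['gripper_width'],s['joints'])
p=viewer.capture('wrist');c=wristcam(p,s);np.savez('cam_w2.npz',**{k:v for k,v in c.items() if k!='shot'})
a=p['image'].copy()
for X,col in(((.430,-.2053,.0925),(255,0,0)),((.5484,-.1876,.09),(0,255,0))):
    u=proj(c,X)[0];print(u);cv2.circle(a,tuple(u.astype(int)),3,col,1)
cv2.imwrite('pics/w2.png',a[:,:,::-1])
E
```

```text
[ 0.43119857 -0.20425421  0.19378303] [[-3.67416635e-04 -1.49233272e-01  9.88801950e-01]
 [ 2.73040968e-04  9.88801965e-01  1.49233376e-01]
 [-9.99999895e-01  3.24814266e-04 -3.22555494e-04]] 0.9976152363065767 [-5.78734393e+00  1.01653245e+01 -2.37499245e+01 -1.61930838e-02
 -5.61072737e+01 -7.56211239e+01]
[320.54466007 243.53884981]
[320.45100386 377.33852762]
```

View pics/w2.png

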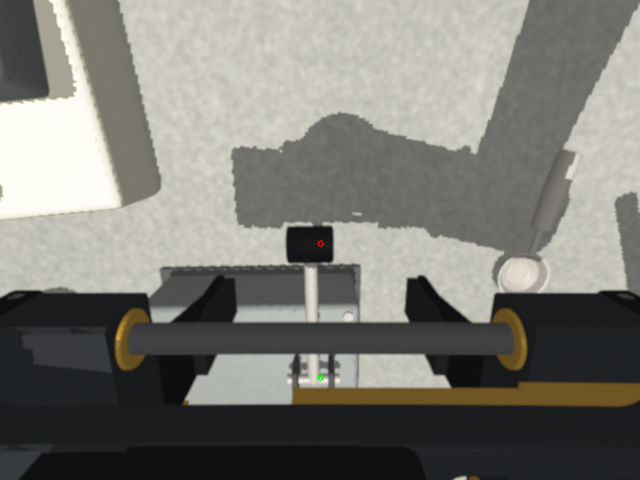

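The wrist view shows the knob at (310,244) and the hinge at (313,377), about 8 mm towards -tool y from the prediction. I'll correct for that and descend over the knob's end faces.

play_rows --commands '[{"fingers":-1,"tx":0.03,"ty":-0.011,"tz":-0.001,"ax":0,"ay":0,"az":0},{"fingers":-1,"tx":0.07,"ty":-0.011,"tz":-0.001,"ax":0,"ay":0,"az":0},{"fingers":-1,"tx":0.11,"ty":-0.011,"tz":-0.001,"ax":0,"ay":0,"az":0},{"fingers":-1,"tx":0.132,"ty":-0.011,"tz":-0.001,"ax":0,"ay":0,"az":0},{"fingers":-1,"tx":0.132,"ty":-0.011,"tz":-0.001,"ax":0,"ay":0,"az":0}]'

```text
time_s: 13.98
tcp_pos: [0.4294, -0.2113, 0.0917]
ee_rot: [[-0.008, -0.15, 0.989], [0.002, 0.989, 0.15], [-1.0, 0.003, -0.008]]
wrist_force: [0.4, -0.4, -0.2]
gripper_width: 0.999
```

play_rows --commands '[{"fingers":1,"tx":0,"ty":0,"tz":0,"ax":0,"ay":0,"az":0},{"fingers":1,"tx":0,"ty":0,"tz":0,"ax":0,"ay":0,"az":0},{"fingers":1,"tx":0,"ty":0,"tz":0,"ax":0,"ay":0,"az":0},{"fingers":1,"tx":0,"ty":0,"tz":0,"ax":0,"ay":0,"az":0},{"fingers":1,"tx":0,"ty":0,"tz":0,"ax":0,"ay":0,"az":0}]'

```text
time_s: 14.4
tcp_pos: [0.4324, -0.2131, 0.0962]
ee_rot: [[0.002, -0.149, 0.989], [-0.0, 0.989, 0.149], [-1.0, -0.001, 0.002]]
wrist_force: [-0.3, -0.4, -0.1]
gripper_width: 0.712
```

play_rows --commands '[{"fingers":1,"tx":0,"ty":0,"tz":0,"ax":0,"ay":0,"az":0},{"fingers":1,"tx":0,"ty":0,"tz":0,"ax":0,"ay":0,"az":0},{"fingers":1,"tx":0,"ty":0,"tz":0,"ax":0,"ay":0,"az":0},{"fingers":1,"tx":0,"ty":0,"tz":0,"ax":0,"ay":0,"az":0},{"fingers":1,"tx":0,"ty":0,"tz":0,"ax":0,"ay":0,"az":0}]'

```text
time_s: 14.82
tcp_pos: [0.4315, -0.2123, 0.0951]
ee_rot: [[-0.0, -0.149, 0.989], [0.001, 0.989, 0.149], [-1.0, 0.001, -0.0]]
wrist_force: [-0.3, 4.8, 2.3]
gripper_width: 0.387
```

play_rows --commands '[{"fingers":1,"tx":-0.032,"ty":0,"tz":0.004,"ax":0,"ay":0,"az":0},{"fingers":1,"tx":-0.062,"ty":0,"tz":0.014,"ax":0,"ay":0,"az":0},{"fingers":1,"tx":-0.09,"ty":0,"tz":0.03,"ax":0,"ay":0,"az":0},{"fingers":1,"tx":-0.114,"ty":0,"tz":0.051,"ax":0,"ay":0,"az":0},{"fingers":1,"tx":-0.133,"ty":0,"tz":0.076,"ax":0,"ay":0,"az":0}]'

```text
time_s: 15.23
tcp_pos: [0.485, -0.2035, 0.1948]
ee_rot: [[-0.008, -0.149, 0.989], [0.003, 0.989, 0.149], [-1.0, 0.004, -0.007]]
wrist_force: [-2.2, 4.8, -4.8]
gripper_width: 0.388
```

play_rows --commands '[{"fingers":1,"tx":-0.014,"ty":0,"tz":0.029,"ax":0,"ay":0,"az":0},{"fingers":1,"tx":-0.022,"ty":0,"tz":0.06,"ax":0,"ay":0,"az":0},{"fingers":1,"tx":-0.024,"ty":0.001,"tz":0.084,"ax":0,"ay":0,"az":0},{"fingers":1,"tx":-0.023,"ty":0.001,"tz":0.1,"ax":0,"ay":0,"az":0},{"fingers":1,"tx":-0.021,"ty":0.001,"tz":0.112,"ax":0,"ay":0,"az":0}]'

```text
time_s: 15.65
tcp_pos: [0.5715, -0.1893, 0.2111]
ee_rot: [[-0.002, -0.151, 0.989], [0.002, 0.989, 0.151], [-1.0, 0.002, -0.001]]
wrist_force: [-2.6, 7.4, 5.4]
gripper_width: 0.392
```

play_rows --commands '[{"fingers":1,"tx":0,"ty":0,"tz":0,"ax":0,"ay":0,"az":0},{"fingers":1,"tx":0,"ty":0,"tz":0,"ax":0,"ay":0,"az":0},{"fingers":1,"tx":0,"ty":0,"tz":0,"ax":0,"ay":0,"az":0}]'

```text
time_s: 15.9
tcp_pos: [0.5717, -0.1892, 0.211]
ee_rot: [[0.001, -0.151, 0.989], [0.003, 0.989, 0.151], [-1.0, 0.002, 0.002]]
wrist_force: [0.4, 7.3, 4.2]
gripper_width: 0.386
```

play_rows --commands '[{"fingers":1,"tx":0.001,"ty":0,"tz":0.004,"ax":0,"ay":0,"az":0},{"fingers":1,"tx":0.001,"ty":0,"tz":0.006,"ax":0,"ay":0,"az":0},{"fingers":1,"tx":0.001,"ty":0,"tz":0.006,"ax":0,"ay":0,"az":0}]'

```text
time_s: 16.15
tcp_pos: [0.5752, -0.1886, 0.2103]
ee_rot: [[-0.001, -0.151, 0.989], [0.002, 0.989, 0.151], [-1.0, 0.003, -0.001]]
wrist_force: [-2.1, 7.1, 5.5]
gripper_width: 0.387
```

play_rows --commands '[{"fingers":1,"tx":0.001,"ty":0,"tz":0.003,"ax":0,"ay":0,"az":0},{"fingers":1,"tx":0.001,"ty":0,"tz":0.005,"ax":0,"ay":0,"az":0},{"fingers":1,"tx":0.001,"ty":0,"tz":0.005,"ax":0,"ay":0,"az":0}]'

```text
time_s: 16.4
tcp_pos: [0.5771, -0.1883, 0.2098]
ee_rot: [[-0.006, -0.151, 0.989], [0.002, 0.989, 0.151], [-1.0, 0.003, -0.005]]
wrist_force: [-6.4, 7.8, 8.0]
gripper_width: 0.384
```

The x-force has risen to -6 N, so the lever is against its stop. Releasing and rising straight up.

play_rows --commands '[{"fingers":-1,"tx":0,"ty":0,"tz":0,"ax":0,"ay":0,"az":0},{"fingers":-1,"tx":0,"ty":0,"tz":0,"ax":0,"ay":0,"az":0},{"fingers":-1,"tx":0,"ty":0,"tz":0,"ax":0,"ay":0,"az":0},{"fingers":-1,"tx":0,"ty":0,"tz":0,"ax":0,"ay":0,"az":0},{"fingers":-1,"tx":0,"ty":0,"tz":0,"ax":0,"ay":0,"az":0}]'

```text
time_s: 16.82
tcp_pos: [0.5792, -0.1903, 0.2088]
ee_rot: [[-0.0, -0.149, 0.989], [-0.0, 0.989, 0.149], [-1.0, 0.0, -0.0]]
wrist_force: [-0.4, -0.1, -0.4]
gripper_width: 0.685
```

play_rows --commands '[{"fingers":-1,"tx":0,"ty":0,"tz":0,"ax":0,"ay":0,"az":0},{"fingers":-1,"tx":-0.02,"ty":0,"tz":0,"ax":0,"ay":0,"az":0},{"fingers":-1,"tx":-0.05,"ty":0,"tz":0,"ax":0,"ay":0,"az":0},{"fingers":-1,"tx":-0.09,"ty":0,"tz":0,"ax":0,"ay":0,"az":0},{"fingers":-1,"tx":-0.13,"ty":0,"tz":0,"ax":0,"ay":0,"az":0}]'

```text
time_s: 17.23
tcp_pos: [0.5788, -0.1902, 0.307]
ee_rot: [[-0.002, -0.149, 0.989], [0.0, 0.989, 0.149], [-1.0, 0.0, -0.002]]
wrist_force: [1.2, -0.1, 0.7]
gripper_width: 0.983
```

play_rows --commands '[{"fingers":-1,"tx":-0.04,"ty":0,"tz":-0.05,"ax":0,"ay":0,"az":0},{"fingers":-1,"tx":-0.05,"ty":0,"tz":-0.1,"ax":0,"ay":0,"az":0},{"fingers":-1,"tx":-0.05,"ty":0,"tz":-0.15,"ax":0,"ay":0,"az":0},{"fingers":-1,"tx":-0.05,"ty":0,"tz":-0.2,"ax":0,"ay":0,"az":0},{"fingers":-1,"tx":-0.05,"ty":0,"tz":-0.2,"ax":0,"ay":0,"az":0}]'

```text
time_s: 17.65
tcp_pos: [0.4252, -0.2129, 0.3455]
ee_rot: [[0.001, -0.147, 0.989], [0.0, 0.989, 0.147], [-1.0, 0.0, 0.001]]
wrist_force: [0.2, 0.2, -0.7]
gripper_width: 0.996
```

```bash
python3 - <<'E'
from station import r, viewer, spotter
from h import *
s=r.sense();print(s['tcp_pos'],s['wrist_force'],s['gripper_width'],s['time_s'])
p=viewer.capture('scene')
print([(np.round(d['uv']),d['score']) for d in spotter.find_in('lever_knob',p)[:2]])
o=load('scene')['image']
f=lambda a,x,y:cv2.resize(a[y:y+105,x:x+140],(400,300),interpolation=cv2.INTER_CUBIC)
cv2.imwrite('pics/end.png',np.vstack([np.hstack([f(o,180,150),f(p['image'],180,150)]),cv2.resize(p['image'],(800,600))[170:470]])[:,:,::-1])
E
```

```text
[ 0.42522868 -0.21286204  0.34551601] [ 0.17082938  0.16366043 -0.67385646] 0.9957183448590966 17.65
[(array([495., 334.]), 0.65), (array([260., 183.]), 0.61)]
```

View pics/end.png

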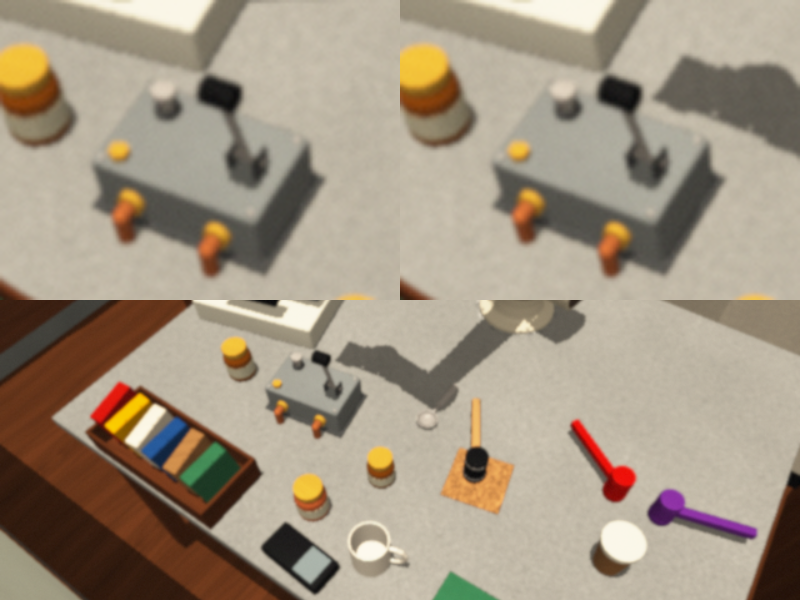

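The lever is back exactly where it was at the start (knob at (220,93) in both crops). The pin is up, the mallet is standing on its mat and the other things have not moved.

```bash
python3 -c "
from station import job
print(job.finish_job())"
```

```text
the job is handed in; nothing more can be done
None
```

The job is done and handed in after about 18 s of the 72 s allowed. The hand-in gave no verdict.

- **Shut-off test:** I took the black mallet from its mat and struck the pin once, straight down. The lever tripped and lay level: its knob was seen at (286,176), against (287,175.5) predicted for fully tripped.
- **Mallet:** It stands head-down on the cork mat again. The wrist and scene views both showed it inside the mat.
- **Lever:** I gripped the knob by its end faces and lifted it back until the push force rose to about 6 N at the rear stop, then let go. The last picture shows the knob where it was at the start: (260,183) now, (260,184) then.

In that picture the pin is up and the jars, mug and takeaway cup look unmoved. The spoon is partly hidden, but I saw no sign it had moved. The robot is clear and touching nothing.

**Checks that disagreed:**
- My first estimate of the knob position was about 8 mm off sideways; I corrected it from the wrist view before gripping.
- When set down, the mallet touched the mat about 3 mm higher than where I had picked it up, so it was probably slightly tilted in the grip. It settled flat on release.
- The knob detector's top hit in the last picture (495,334) was the takeaway cup. Its second hit was the real knob.

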